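# Lock out the high-voltage test unit: line up the slotted disc and push the bar through

## Task

Lock out the blue test unit: push the black peg round until the slot in the yellow disc lines up with the steel bar, then push the bar by its red lug through the slot until it is fully home against its stop. Just push with the fingers: do not lift the bar, and leave the things standing on and around the unit where they are.

Things in the scene. Friction and masses are not known exactly. Their poses are not given: they have to be found in the camera images.
- unit: Fixed flat blue box on the bench, 340 (x) x 190 (y) x 50 mm high. Origin: centre of its underside. Its x axis is the way the bar is pushed, z up. On top along y = 0: channel for the bar, x -165 to +41 mm, 29 mm wide, floor z 56, walls to z 66; dark bridge over the bar, x -10 to +12, 45 mm wide, top z 76.5; the disc, axis at x 85.
- stop (a point): Where the bar's nose ends up: face of the end wall of the aluminium keeper (green floor) behind the disc, at unit x = 143 mm, y = 0, z = 63 mm. The keeper is 40 mm wide, from unit x = 127 to 155 mm, top at z = 71 mm.
- disc_centre (a point): Point on the disc's vertical axis level with its upper face (unit x 85, y 0, z 70 mm); axes as the unit's. The disc is yellow, 80 mm across, with one straight slot 24 mm wide right across its diameter, open on top, its dark floor level with the channel's. The yellow halves stop the 14 mm bar unless the slot is in line with it; 0.1 rad of error still lets it through.
- disc (a joint): Disc angle, rad, growing clockwise seen from above. Slot in line with the bar at 0 (peg on the unit's +y side) and equally at pi (peg on the -y side): either will do. Peg direction in the unit's frame: pi/2 minus this, counterclockwise from +x. Starts at 0.6 to 2.54, peg away from the bar. Limits -0.25, 3.39. Friction holds it where it is left (about 2.5 N at the peg).
- peg_top (a point): Rounded top of the upright black peg that turns the disc, 102 mm above the bench. The peg is 12 mm in diameter, stands 32 mm above the disc's upper face, 27 mm from the disc's axis, square to the slot. This point's x axis runs along the slot.
- bar: Steel locking bar, 170 x 14 x 14 mm, rounded nose, loose in the channel under the bridge, along the unit's x. Origin: centre of its underside; x points to the nose. 0.2 to 0.4 kg, slides with 1 to 5 N. Starts with its origin at unit x -68 to -50 mm, nose short of the disc; home at unit x +58 mm, nose against the stop. A red lug stands on its rear end.
- lug (a point): Middle of the upright rear face of the bar's red lug, the face to push on; x points the way to push. The lug is 36 mm wide across the bar, 12 mm thick along it, from 70 to 102 mm above the bench. This point is 86 mm above the bench, 85 mm behind the bar's origin.
- reel: Bystander: white plastic ring, 44 mm outside diameter, 18 mm high, lying on the unit's top beside the channel. Origin: centre of its underside. Leave it alone.
- cap: Bystander: orange plastic cap standing like a small cup on the bench beside the unit on the robot's side, 36 mm across, 35 mm high. Origin: centre of its underside. Leave it alone.
- driver: Bystander: red-handled screwdriver lying on the bench on the far side of the unit, along its x. Origin on its underside. Leave it alone.
- meter: Bystander: yellow handheld multimeter lying on the bench beyond the unit's -x end, behind the bar, 140 x 72 x 32 mm. Origin: centre of its underside. Leave it alone.
Mind the look-alikes: they are no part of the job. Of the things that look like the bar, the largest one is meant.

How it is judged:
On the way, in this order (a step that is already met when the one before it is completed fails the run):
1. the slot is in line with the bar (disc within 0.18 rad of 0 or of pi) ((value of joint disc between -0.18 and 0.18 rad or value of joint disc between 2.96 and 3.32 rad)), for 0.1 s.
2. the bar is through the slot and home (within 4 mm of its stop) (x of bar in the frame of unit above 0.054 m), for 0.2 s.
At the end, for the whole second after the job is handed in: The bar lies flat in its channel, through the disc's slot, within 4 mm of its stop (origin beyond 54 mm in the unit's x, at most 4 mm above the sliding floor) and at rest; the slot within 0.18 rad of the bar's line (x of bar in the frame of unit above 0.054 m and z of bar in the frame of unit below 0.06 m and angle between the x axis of bar and the x axis of unit, either way round below 0.08 rad and linear speed of bar below 0.01 m/s and (value of joint disc between -0.18 and 0.18 rad or value of joint disc between 2.96 and 3.32 rad)); the robot touches nothing.
It fails at once if the bar is lifted (6 mm off its floor or tipped by more than 0.15 rad) (z of bar in the frame of unit above 0.062 m or angle between bar's own z axis and vertical above 0.15 rad).
It fails at once if a bystander is moved by more than 15 mm (distance of any of reel, cap, driver, meter from where it was at the start of the episode above 0.015 m).
It also fails if it takes over 53 s, if anything falls off the work surface, if the arm or the gripper's body presses on something with over 40 N, if the wrist force passes 120 N, or if a joint passes its speed limit or range.

## Robot

A 6-joint arm with a two-finger parallel gripper is mounted at the origin on the work surface. World frame = base frame: x ahead of the robot, y to its left, z up, the work surface at z = 0. Lengths are in m, angles in rad, forces in N, time in s.
With the tool pointing down it reaches from about 0.35 to 0.975 m from the base axis. Payload 4.9 kg.
Tool frame: the origin (TCP) lies on the centre line of the jaws, within the pads' length; the fingertips stand 14 mm ahead of it and the grasp point (between the pads) lies 5 mm behind it; z points along the fingers, y is the direction in which the jaws open and shut (so a half turn about z gives the same grasp; the last joint's range is limited). The gripper opens to 85 mm and grips with 20 to 120 N. Pads are 22 mm wide; open, the fingers measure 114 mm over their backs; the gripper's body (76 mm by 85 mm) begins 54 mm behind the grasp point. The pads swing forward as they close: fully open they stand 13 mm farther back than shut.
Start: joints at [1.157, 0.053, 1.613, -0, 1.476, -0.119], TCP at [0.182, 0.598, 0.245] pointing down, gripper open.
Joint ranges: [-3.01, 3.01], [-1.01, 2.22], [0.06, 2.58], [-1.02, 4.17], [0.09, 2.62], [-3.14, 3.14]. Speed limits (rad/s): [2.57, 2.57, 3.14, 3.14, 3.14, 3.14].

## Interface

Orientations are given as a unit quaternion [w, x, y, z].
In Python, from plant import readout, vision, job_done gives the robot as it stands.
- The arm moves only by the shell command python3 -m jog 'ROWS' [FORCE]. ROWS is JSON, a list that holds one entry, the list of rows, each a list of 5 numbers: the shift along the tool's x, y, z in cm, then the turn about the tool's z in rad, then the opening, from -1 (shut) to 1 (fully open). In form: [[[tx, ty, tz, turn, gripper], ...]]. A call has 1 to 5 rows; each row shifts and turns the commanded pose from where the row before left it, along the tool's axes as they then stand; what a row does not reach is not made up. A row lasts 1/10 s, in which the tool goes at most 50 mm and 8.59 degrees, less where a joint would pass 70% of its speed; a pose out of reach is approached as far as the arm can. A call is refused whole if a number of a shift passes 5 or a number of a turn 0.15, either way. A call with a gripper value outside its range is refused whole. The fingers move at their own pace and stop on an object; FORCE is the grip in N (left out, the last holds). Time passes only in rows, so rows that do not move let the fingers close. It gives the time, the measured TCP pose, the force and the opening at its end, in the units of the state.
- readout.sense(): the state, without advancing time (a new reading comes with each control period).
- vision.capture(name): name is "scene" or "top" or "wrist"; returns (picture, depth): 420x560x3 uint8, red, green, blue; 420x560 float32, m along the optical axis (not along the pixel's ray), 0 where there is no reading.
- vision.camera_model(name): a dict with "fx", "fy", "cx", "cy" (pixels), "R" (3x3) and "t" (3): a world point X has camera coordinates R X + t; the wrist camera has in their place "hand_eye" (4x4, takes a point from camera to tool coordinates, whose origin is the TCP and whose axes are the flange's). Camera axes: x right, y down, z forward; pixel columns grow to the right and rows downward; lengths in m; the calibration is good to about 2 mm. A picture is of the moment at which its call begins: read the wrist's pose just before it. camera_model takes no time and is no camera call.
- job_done(): hands the job in, once; it reports no verdict.
The state is a dict: "time": time; "qpos": joint angles; "joint_velocities": joint speeds; "tau": joint torques, N m; "eef_pos": TCP position; "tcp_rot": TCP orientation; "ft_force": force on the tool from outside, world axes, zero at the start; "ft_torque": the same for the moment, N m; "finger_gap": opening from 0.0 (shut) to 1.0 (fully open).
Only numpy, scipy, OpenCV 4.12 (cv2) and the standard library are available. Lean on these libraries where they do the work, as an engineer would, in place of code of your own. Each camera call takes 0.05 s, during which the arm holds its last target.

## Working session

There is one attempt and no reset: what is moved stays moved. The work goes in short steps, Python scripts to look and compute and a shell command to move; the robot and the scene stay as the last step left them, time stands still between calls to the robot, and variables do not carry over. Pictures are saved under pics/ and viewed, and the job is handed in when it is done.

```bash
ls; mkdir -p pics; python3 - <<'E'
from plant import readout, vision
import cv2
s=readout.sense()
for k,v in s.items(): print(k,v)
for n in ("scene","top"):
    p,d=vision.capture(n); cv2.imwrite(f"pics/{n}0.png",p[:,:,::-1]); 
    import numpy as np; np.save(f"pics/{n}0_d.npy",d)
    print(n,vision.camera_model(n))
E
```

```text
pics
time 0.0
qpos [ 1.15698329e+00  5.33604895e-02  1.61428272e+00 -2.31085940e-05
  1.47599390e+00 -1.19005962e-01]
joint_velocities [-2.57651749e-04  1.19518628e-03  1.06707774e-03 -4.85809712e-06
  9.92784611e-04  9.86687744e-04]
tau [-6.35171250e-05 -3.93685949e+01 -3.70175779e+01 -3.72982925e-06
  6.91266774e-03  1.29216360e-05]
eef_pos [0.18136762 0.59749066 0.24406747]
tcp_rot [-2.58026835e-04  1.46869153e-01  9.89155401e-01 -9.89198321e-04]
ft_force [ 0.81435214 -0.64781324  1.21340671]
ft_torque [-0.00927502 -0.00727309  0.00438515]
finger_gap 0.9944503784597108
scene {'fx': 473.9772805779707, 'fy': 473.9772805779707, 'cx': 285.3891974370663, 'cy': 206.675734398994, 'R': array([[-0.35640464,  0.93424675, -0.01259949],
       [ 0.73006056,  0.27004372, -0.62776426],
       [-0.5830843 , -0.23293649, -0.77830154]]), 't': array([ 0.21477759, -0.30252777,  1.2588382 ])}
top {'fx': 403.1911512568195, 'fy': 403.1911512568195, 'cx': 278.6190300501851, 'cy': 208.60115197286385, 'R': array([[ 9.45609852e-03, -9.99955290e-01,  1.41414510e-05],
       [-9.93289782e-01, -9.39469616e-03, -1.15269894e-01],
       [ 1.15264873e-01,  1.07595691e-03, -9.93334209e-01]]), 't': array([-0.03442921,  0.51127689,  0.71078296])}
```

View pics/scene0.png

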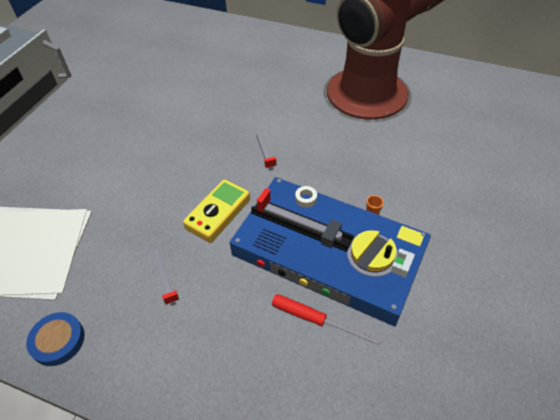

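View pics/top0.png

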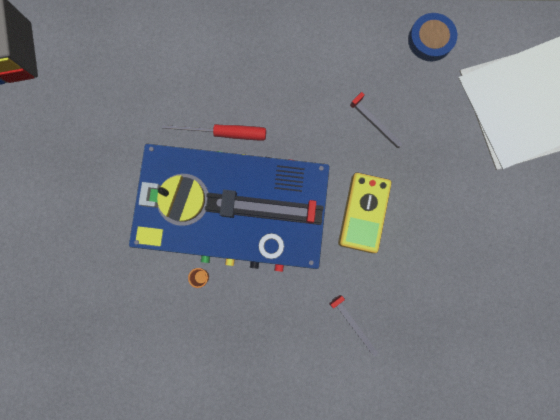

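Top view: the bar's red lug is at (312,211), the disc at (181,199), the peg at (163,191), the reel at (271,246), the cap at (199,278), the meter at (366,213) and the driver at (240,132).

Candidates for the bar:
- The rod in the unit's channel, (215–315, 208). It is the largest, so I choose this one.
- A small red-headed pin at (357,99).
- A small red-headed pin at (338,301).

Next I'll measure.

```bash
cat > h.py <<'E'
import numpy as np, cv2
from plant import readout, vision
from scipy.spatial.transform import Rotation as Ro
def ray(cm,u,v,z):
    d=cm["R"].T@np.array([(u-cm["cx"])/cm["fx"],(v-cm["cy"])/cm["fy"],1.0]); c=-cm["R"].T@cm["t"]
    return c+d*(z-c[2])/d[2]
def cloud(cm,d):
    v,u=np.mgrid[:d.shape[0],:d.shape[1]]
    P=np.stack([(u-cm["cx"])/cm["fx"]*d,(v-cm["cy"])/cm["fy"]*d,d],-1)
    return (P-cm["t"])@cm["R"]
def proj(cm,X):
    p=cm["R"]@np.asarray(X)+cm["t"]; return p[0]/p[2]*cm["fx"]+cm["cx"],p[1]/p[2]*cm["fy"]+cm["cy"]
E
python3 - <<'E'
from h import *
for n in ("top","scene"):
    im=cv2.imread(f"pics/{n}0.png"); d=np.load(f"pics/{n}0_d.npy"); cm=vision.camera_model(n)
    P=cloud(cm,d); hsv=cv2.cvtColor(im,cv2.COLOR_BGR2HSV); H,S,V=cv2.split(hsv)
    ok=d>0
    b=ok&(H>100)&(H<130)&(S>100)&(P[...,2]>.040)&(P[...,2]<.062)
    nl,lab,st,ce=cv2.connectedComponentsWithStats(b.astype(np.uint8))
    k=1+np.argmax(st[1:,4]); q=P[lab==k]
    print(n,"z med",np.median(q[:,2]),"table",np.median(P[ok][:,2]))
    r=cv2.minAreaRect((ray_xy:=np.float32(q[:,:2]*1000))); print(r, cv2.boxPoints(r).round(1).tolist())
    red=((H<8)|(H>172))&(S>150)&(V>80)&ok
    nl,lab,st,ce=cv2.connectedComponentsWithStats(red.astype(np.uint8))
    for i in range(1,nl):
        if st[i,4]>15:
            q=P[lab==i]; print("red",ce[i].round(1),st[i,4],q.mean(0).round(4),"zmax",q[:,2].max().round(4))
            t=q[q[:,2]>q[:,2].max()-.008]; r=cv2.minAreaRect(np.float32(t[:,:2]*1000)); print("   ",r)
    ye=(H>20)&(H<35)&(S>150)&(V>100)&ok&(P[...,2]>.06)
    nl,lab,st,ce=cv2.connectedComponentsWithStats(ye.astype(np.uint8))
    for i in range(1,nl):
        if st[i,4]>15: q=P[lab==i];print("yel",ce[i].round(1),st[i,4],q.mean(0).round(4))
    ys,xs=np.nonzero(ye); c,rad=cv2.minEnclosingCircle(np.float32(P[ye][:,:2]*1000)); print("disc",c,rad)
    c,rad=cv2.minEnclosingCircle(np.float32(np.c_[xs,ys])); print("disc px",c,rad,ray(cm,*c,.07))
    pk=ok&(P[...,2]>.085)&(P[...,2]<.12)&(V<70)&(S<200)
    nl,lab,st,ce=cv2.connectedComponentsWithStats(pk.astype(np.uint8))
    for i in range(1,nl):
        if st[i,4]>5 and st[i,4]<400: q=P[lab==i];print("blk",ce[i].round(1),st[i,4],q.mean(0).round(4),q[:,2].max())
    cr=(slice(150,270),slice(120,340)) if n=="top" else (slice(170,330),slice(220,440))
    cv2.imwrite(f"pics/{n}_crop.png",cv2.resize(im[cr],None,fx=3.5,fy=3.5,interpolation=cv2.INTER_CUBIC))
E
```

```text
top z med 0.04988043322106805 table 0.00027900322383030206
((515.428466796875, 57.95142364501953), (338.8355712890625, 189.19471740722656), 83.95059967041016) [[403.5, -100.5999984741211], [591.5999755859375, -120.5], [627.4000244140625, 216.5], [439.20001220703125, 236.39999389648438]]
red [11.4 71.3] 75 [0.7652 0.4751 0.0419] zmax 0.0488
    ((765.26318359375, 475.7076721191406), (5.611838340759277, 42.28192901611328), 10.656086921691895)
red [358.   97.9] 59 [ 0.723  -0.1775  0.0328] zmax 0.0358
    ((723.1754150390625, -177.34739685058594), (7.865637302398682, 25.257827758789062), 48.923587799072266)
red [239.8 131.7] 591 [0.6584 0.0453 0.0228] zmax 0.0291
    ((659.8142700195312, 46.35808181762695), (97.59710693359375, 20.24595832824707), 87.8974838256836)
red [372.1 182.9] 22 [ 0.5603 -0.2011  0.0338] zmax 0.0363
    ((560.1119384765625, -200.8115692138672), (7.467348098754883, 7.932614803314209), 0.938017725944519)
red [311.1 210.9] 146 [ 0.4998 -0.0835  0.1018] zmax 0.1044
    ((499.8545227050781, -83.5433578491211), (11.489507675170898, 34.242923736572266), 84.63197326660156
[... 1565 characters left out ...]
.0375
    ((725.6058959960938, -174.96412658691406), (8.804706573486328, 24.54518699645996), 43.90330123901367)
red [298.3 309.4] 686 [0.6662 0.0489 0.024 ] zmax 0.0312
    ((663.4741821289062, 48.761199951171875), (98.03115844726562, 19.527589797973633), 86.00932312011719)
yel [362.5 243.4] 414 [0.5221 0.1221 0.0705]
yel [382.6 258.5] 378 [0.542  0.1643 0.0713]
disc (527.1309204101562, 143.7499237060547) 39.97237014770508
disc px (373.25, 250.125) 21.750457763671875 [0.52951929 0.14409755 0.07      ]
blk [60.3 55.6] 29 [ 0.2526 -0.7444  0.1032] 0.11841967754882342
blk [10.5 83.3] 298 [ 0.3915 -0.7802  0.1062] 0.1198373063429189
blk [388.2 249.8] 42 [0.5381 0.1695 0.0964] 0.10416425508274373
```

View pics/top_crop.png

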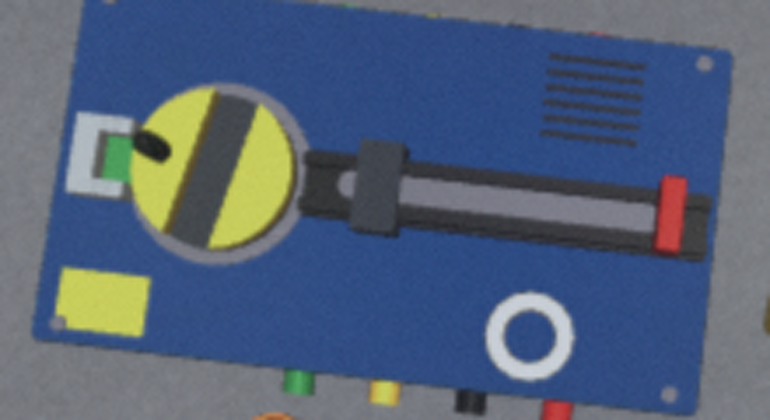

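Measurements:
- **Unit:** centre is about (0.516, 0.058) with its x axis at 84°. The face measured 339×189 mm against a nominal 340×190.
- **Disc:** centre is about (0.526, 0.143) with radius 40 mm. The slot and peg put the disc angle at about 1.8 rad, so I'll turn it on to pi.
- **Lug:** unit x is about −142 and y about 0, with its top at 0.102. This is consistent with the description.

The red lug on the large bar is confirmed in the crop at (671,215). I'll shut the fingers and square the tool to the unit.

```bash
cat >> h.py <<'E'
C=np.array([.5163,.0584]); TH=np.deg2rad(83.92); UX=np.array([np.cos(TH),np.sin(TH)]); UY=np.array([-UX[1],UX[0]])
def tou(p): d=np.asarray(p)[:2]-C; return np.array([d@UX,d@UY])*1000
def where():
    s=readout.sense(); w,x,y,z=s["tcp_rot"]; R=Ro.from_quat([x,y,z,w]).as_matrix()
    yaw=np.arctan2(R[1,1],R[0,1]); return s,R,yaw
def goto(ux,uy,z):
    s,R,yaw=where(); t=np.r_[C+ (ux*UX+uy*UY)/1000,z]; p=np.array(s["eef_pos"])
    print("t",round(s["time"],2),"unit",tou(p).round(1),"z",p[2].round(4),"F",np.round(s["ft_force"],1),"gap",round(s["finger_gap"],3))
    print("to go in tool axes cm",((t-p)@R*100).round(2),"turn about tool z to align y with unit x",round(float(yaw-TH),3))
E
python3 -m jog '[[[0,0,0,-0.1,-1],[0,0,0,-0.09,-1],[0,0,0,0,-1],[0,0,0,0,-1],[0,0,0,0,-1]]]' 40
python3 -c "from h import *; goto(107,27,.2)"
```

```text
time: 0.6
eef_pos: [0.1815, 0.5979, 0.2451]
tcp_rot: [-0.0, 0.053, 0.999, -0.0]
ft_force: [-0.7, -0.6, -0.8]
finger_gap: 0.142
t 0.6 unit [501. 390.] z 0.2451 F [-0.7 -0.6 -0.8] gap 0.142
to go in tool axes cm [-36.3  -39.4    4.52] turn about tool z to align y with unit x 0.0
```

```bash

python3 -m jog '[[[-3.3,-3.5,0,0,-1],[-3.3,-3.5,0,0,-1],[-3.3,-3.5,0,0,-1],[-3.3,-3.5,0,0,-1],[-3.3,-3.5,0,0,-1]]]'
python3 -m jog '[[[-3.3,-3.5,0,0,-1],[-3.3,-3.5,0,0,-1],[-3.3,-3.5,0,0,-1],[-3.3,-3.5,0,0,-1],[-3.3,-3.5,0,0,-1]]]'
python3 -m jog '[[[-3.3,-3.5,2,0,-1],[0,0,2,0,-1],[0,0,0,0,-1]]]'
python3 - <<'E'
from h import *
goto(107,27,.094)
p,d=vision.capture("scene"); cv2.imwrite("pics/s1.png",p[:,:,::-1]); np.save("pics/s1_d.npy",d)
p,d=vision.capture("wrist"); cv2.imwrite("pics/w1.png",p[:,:,::-1])
E
```

```text
time: 1.1
eef_pos: [0.3281, 0.4052, 0.2455]
tcp_rot: [0.0, 0.053, 0.999, 0.0]
ft_force: [0.6, -0.1, 1.0]
finger_gap: 0.001
time: 1.6
eef_pos: [0.4741, 0.2137, 0.2456]
tcp_rot: [0.0, 0.053, 0.999, 0.0]
ft_force: [1.3, 1.0, 0.3]
finger_gap: -0.0
time: 1.9
eef_pos: [0.4999, 0.1771, 0.2028]
tcp_rot: [-0.003, 0.054, 0.999, -0.001]
ft_force: [-1.0, 0.7, -0.8]
finger_gap: -0.002
t 1.9 unit [116.3  28.9] z 0.2028 F [-1.   0.7 -0.8] gap -0.002
to go in tool axes cm [-0.26 -0.91 10.88] turn about tool z to align y with unit x -0.002
```

View pics/s1.png

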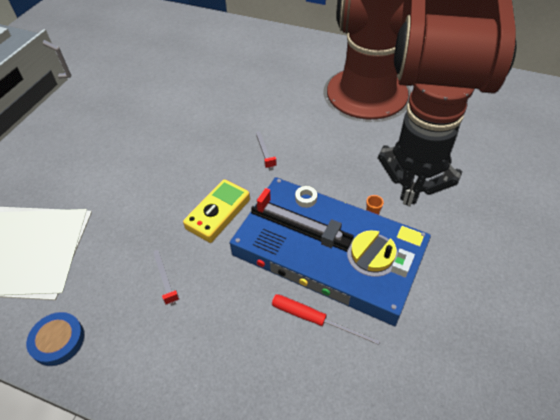

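View pics/w1.png

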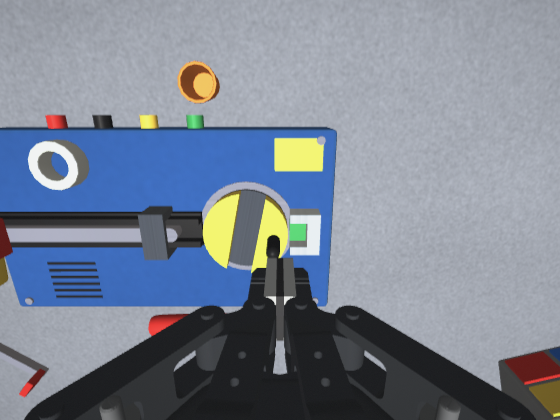

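The scene view shows the shut fingertips at about (409,200), just robot-side of the disc. The wrist view shows the peg at (273,243) and the shut fingertips at (280,262). I'll check the fingertip shape in the depth before lowering.

```bash
python3 - <<'E'
from h import *
s,R,yaw=where(); p=np.array(s["eef_pos"]); 
hp=vision.camera_model("wrist"); 
for n in("scene","wrist"):
    im,d=vision.capture(n); cm=vision.camera_model(n)
    if n=="scene": P=(cloud(cm,d)-p)@R*1000
    else:
        v,u=np.mgrid[:420,:560]; Q=np.stack([(u-cm["cx"])/cm["fx"]*d,(v-cm["cy"])/cm["fy"]*d,d],-1)
        P=(Q@cm["hand_eye"][:3,:3].T+cm["hand_eye"][:3,3])*1000
    m=(d>0)&(np.abs(P[...,0])<60)&(np.abs(P[...,1])<90)&(P[...,2]<40)&(P[...,2]>-70)
    q=P[m]; print(n,len(q))
    for z in range(-60,30,8):
        a=q[(q[:,2]>=z)&(q[:,2]<z+8)]
        if len(a): print(z,len(a),"x",np.percentile(a[:,0],[2,98]).round(),"y",np.percentile(a[:,1],[2,98]).round())
E
```

```text
scene 1334
-60 215 x [-18.  10.] y [-45.  47.]
-52 194 x [-14.  10.] y [-39.  41.]
-44 262 x [-14.   9.] y [-33.  34.]
-36 109 x [-14.   3.] y [-26.  30.]
-28 58 x [-12.   8.] y [-11.  15.]
-20 60 x [-13.  -5.] y [-12.  14.]
-12 66 x [-12.   1.] y [-12.  15.]
-4 58 x [-12.  -5.] y [-12.  14.]
4 26 x [-12.  -6.] y [-9. 13.]
wrist 31805
-60 6783 x [-9. 18.] y [-47.  48.]
-52 4035 x [-9. 17.] y [-41.  42.]
-44 5310 x [-8. 13.] y [-35.  36.]
-36 2069 x [-8. 14.] y [-29.  30.]
-28 761 x [-10.  12.] y [-14.  16.]
-20 547 x [ 6. 12.] y [-12.  14.]
-12 555 x [ 6. 11.] y [-12.  14.]
-4 465 x [ 6. 11.] y [-12.  14.]
4 247 x [ 6. 12.] y [-11.  12.]
```

The fingertips measure about ±11 mm in x and ±13 mm in y. They stay straight for about 40 mm up and end about 13 mm ahead of the TCP, which agrees with the description. Lowering now.

```bash

python3 -m jog '[[[-0.2,-0.9,2.8,0,-1],[0,0,2.8,0,-1],[0,0,2.8,0,-1],[0,0,2.4,0,-1],[0,0,0,0,-1]]]'
python3 -c "from h import *; goto(107,-5,.094)"
```

```text
time: 2.6
eef_pos: [0.4997, 0.17, 0.0955]
tcp_rot: [-0.003, 0.052, 0.999, -0.001]
ft_force: [-1.3, -0.7, 0.1]
finger_gap: -0.003
t 2.6 unit [109.2  28.3] z 0.0955 F [-1.3 -0.7  0.1] gap -0.003
to go in tool axes cm [-3.33 -0.23  0.13] turn about tool z to align y with unit x 0.003
```

```bash

python3 -m jog '[[[-0.5,0,0,0,-1],[-0.5,-0.1,0,0,-1],[-0.5,0,0,0,-1],[-0.4,-0.1,0,0,-1],[-0.4,0,0,0,-1]]]'
python3 -m jog '[[[-0.4,0,0,0,-1],[-0.3,0,0,0,-1],[-0.3,0,0,0,-1],[0,0,0,0,-1]]]'
python3 - <<'E'
from h import *
goto(107,-5,.094)
p,d=vision.capture("wrist"); cv2.imwrite("pics/w2.png",p[:,:,::-1])
E
```

```text
time: 3.1
eef_pos: [0.5252, 0.1651, 0.0989]
tcp_rot: [-0.0, 0.052, 0.999, -0.0]
ft_force: [-3.6, 0.3, 3.3]
finger_gap: -0.001
time: 3.5
eef_pos: [0.533, 0.1629, 0.0971]
tcp_rot: [-0.003, 0.053, 0.999, -0.002]
ft_force: [-7.9, -3.1, 3.1]
finger_gap: -0.002
t 3.5 unit [105.6  -5.6] z 0.0971 F [-7.9 -3.1  3.1] gap -0.002
to go in tool axes cm [0.05 0.14 0.31] turn about tool z to align y with unit x 0.001
```

View pics/w2.png

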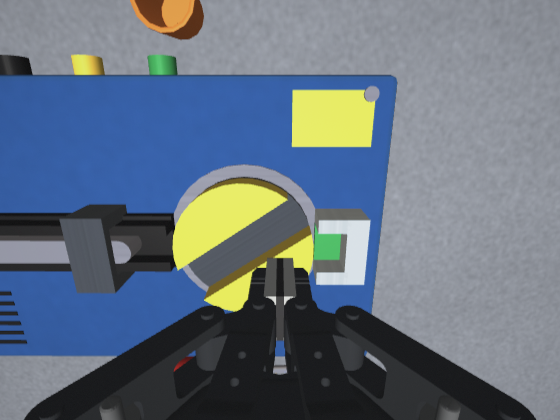

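The wrist view shows the slot turned to about 35° off the bar line, with the fingers at (280,270). Now I'll go round to the peg's +x side and push it back along −x.

```bash

python3 -m jog '[[[0.8,0,0.2,0,-1],[0,1.3,0,0,-1],[0,1.3,0,0,-1],[-0.9,0.6,0,0,-1],[-1.6,0,0,0,-1]]]'
python3 -m jog '[[[0,0,0,0,-1],[0,0,0,0,-1]]]'
python3 -c "from h import *; goto(106,-25,.094)"
```

```text
time: 4.05
eef_pos: [0.5557, 0.1959, 0.0963]
tcp_rot: [0.0, 0.051, 0.999, 0.0]
ft_force: [0.5, 1.4, 0.1]
finger_gap: -0.001
time: 4.25
eef_pos: [0.5555, 0.1945, 0.0961]
tcp_rot: [0.0, 0.052, 0.999, 0.0]
ft_force: [0.6, -0.9, -0.1]
finger_gap: -0.002
t 4.25 unit [139.5 -24.6] z 0.0961 F [ 0.6 -0.9 -0.1] gap -0.002
to go in tool axes cm [-0.04 -3.35  0.21] turn about tool z to align y with unit x 0.002
```

```bash

python3 -m jog '[[[0,-0.5,0.1,0,-1],[0,-0.5,0,0,-1],[0,-0.5,0,0,-1],[0,-0.4,0,0,-1],[0,-0.4,0,0,-1]]]'
python3 -m jog '[[[0,-0.4,0,0,-1],[0,-0.3,0,0,-1],[0,-0.2,0,0,-1],[0,0,0,0,-1]]]'
python3 - <<'E'
from h import *
goto(106,-25,.094)
p,d=vision.capture("wrist"); cv2.imwrite("pics/w3.png",p[:,:,::-1])
p,d=vision.capture("scene"); cv2.imwrite("pics/s3.png",cv2.resize(p[170:330,220:440,::-1],None,fx=3.5,fy=3.5))
E
```

```text
time: 4.75
eef_pos: [0.5535, 0.172, 0.0955]
tcp_rot: [0.002, 0.053, 0.999, 0.002]
ft_force: [5.5, 6.1, -1.8]
finger_gap: 0.002
time: 5.15
eef_pos: [0.5526, 0.1625, 0.096]
tcp_rot: [0.001, 0.053, 0.999, 0.001]
ft_force: [2.1, 3.0, 1.4]
finger_gap: 0.003
t 5.15 unit [107.4 -25.1] z 0.096 F [2.1 3.  1.4] gap 0.003
to go in tool axes cm [ 0.01 -0.14  0.2 ] turn about tool z to align y with unit x 0.001
```

View pics/w3.png

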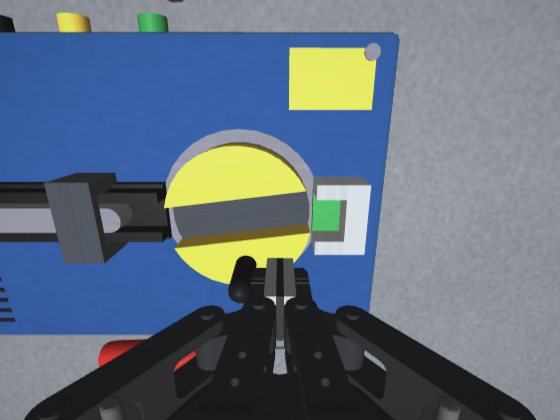

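View pics/s3.png

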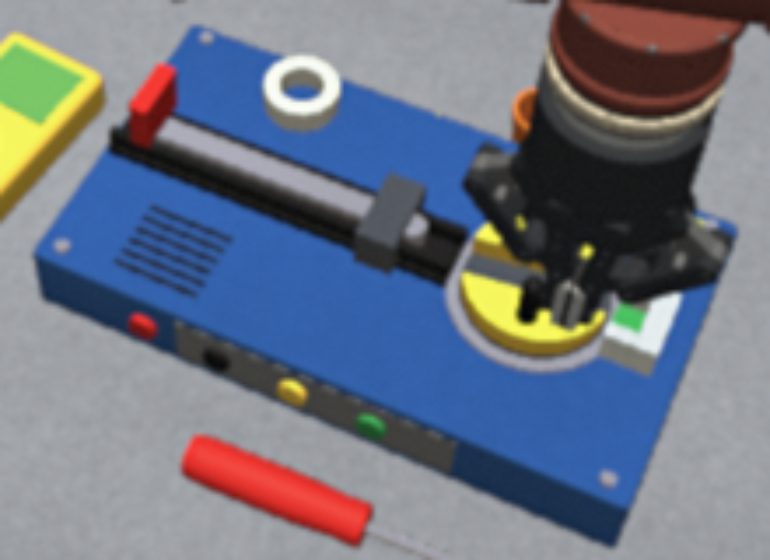

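The slot is still about 7° off the channel line. Its edge runs from (168,207) to (308,190), while the channel edge is level at row 183. That leaves about 3.3 mm to go at the peg.

```bash

python3 -m jog '[[[0,-0.2,0,0,-1],[0,-0.1,0,0,-1],[0,-0.1,0,0,-1],[0,0,0,0,-1]]]'
python3 - <<'E'
from h import *
goto(104,-25,.094)
p,d=vision.capture("wrist"); cv2.imwrite("pics/w4.png",p[:,:,::-1])
b=p[:,:,::-1].copy(); hsv=cv2.cvtColor(b,cv2.COLOR_BGR2HSV)
m=((hsv[...,0]>22)&(hsv[...,0]<35)&(hsv[...,1]>120)&(hsv[...,2]>180)).astype(np.uint8)
n,lab,st,ce=cv2.connectedComponentsWithStats(m)
for i in range(1,n):
    if st[i,4]>800: print(ce[i].round(1),st[i])
# lower edge of upper half
i=max((i for i in range(1,n) if 120<ce[i][1]<210 and 160<ce[i][0]<280),key=lambda i:st[i,4])
xs=np.arange(185,295); ys=np.array([np.nonzero(lab[:,x]==i)[0].max() for x in xs]); k=np.polyfit(xs,ys,1); print("edge slope deg",np.degrees(np.arctan(k[0])), np.abs(ys-np.polyval(k,xs)).max())
E
```

```text
time: 5.65
eef_pos: [0.5511, 0.1581, 0.095]
tcp_rot: [-0.0, 0.052, 0.999, -0.0]
ft_force: [1.3, 1.5, 1.1]
finger_gap: -0.0
t 5.65 unit [102.8 -24. ] z 0.095 F [1.3 1.5 1.1] gap -0.0
to go in tool axes cm [-0.1   0.12  0.1 ] turn about tool z to align y with unit x 0.001
[339.3  81.4] [ 298   51   87   61 5051]
[246.7 179.2] [ 175  148  143   57 5733]
[237.7 255.7] [ 178  240  136   45 2928]
edge slope deg 2.6622335194234643 0.5129499808399203
```

View pics/w4.png

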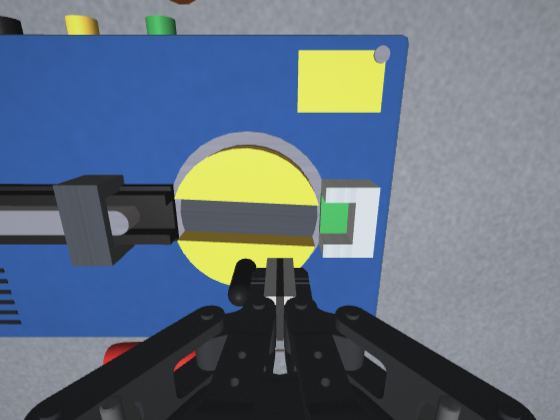

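The slot is now within about 2.5° (0.04 rad) of the bar line. The slot edge is at rows 199–205 and the nose at (120,223) points into it. I'll back off, rise and go behind the lug.

```bash

python3 -m jog '[[[0,0.6,0,0,-1],[0,0.6,-1,0,-1],[0,0,-4,0,-1],[0,0,-4,0,-1],[0.8,-3,-1,0,-1]]]'
python3 -m jog '[[[0.8,-4,0,0,-1],[0.8,-4,0,0,-1],[0,-4,0,0,-1],[0,-4,0,0,-1],[0,-4,0,0,-1]]]'
python3 -m jog '[[[0,-3,0,0,-1],[0,-3,0,0,-1],[0,0,0,0,-1],[0,0,0,0,-1]]]'
python3 - <<'E'
from h import *
goto(-185,0.5,.088)
p,d=vision.capture("wrist"); cv2.imwrite("pics/w5.png",p[:,:,::-1])
p,d=vision.capture("top"); cv2.imwrite("pics/t5.png",p[:,:,::-1])
E
```

```text
time: 6.2
eef_pos: [0.5443, 0.1433, 0.2016]
tcp_rot: [0.004, 0.051, 0.999, 0.001]
ft_force: [1.1, -0.3, 1.4]
finger_gap: -0.001
time: 6.7
eef_pos: [0.5039, -0.0571, 0.1956]
tcp_rot: [-0.0, 0.052, 0.999, -0.0]
ft_force: [0.9, 0.0, 0.6]
finger_gap: 0.0
time: 7.1
eef_pos: [0.4981, -0.1157, 0.1953]
tcp_rot: [-0.0, 0.053, 0.999, 0.0]
ft_force: [-0.5, 0.6, 0.3]
finger_gap: -0.0
t 7.1 unit [-175.    -0.4] z 0.1953 F [-0.5  0.6  0.3] gap -0.0
to go in tool axes cm [ 0.08 -1.   10.73] turn about tool z to align y with unit x 0.0
```

View pics/w5.png

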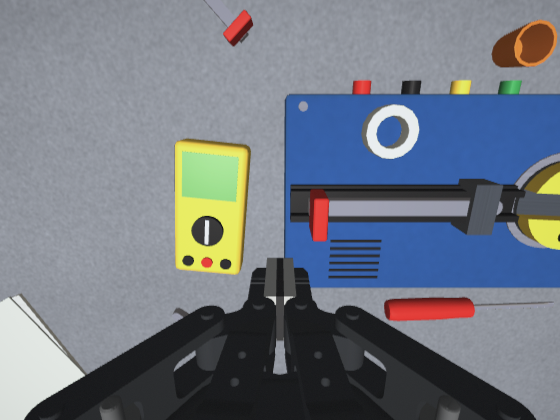

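View pics/t5.png

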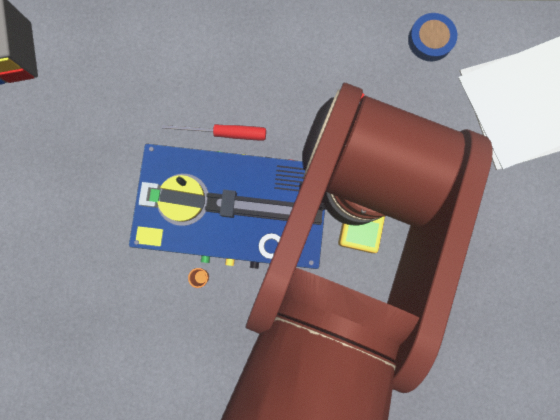

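The top view shows the slot in line with the bar at (180,199) and the peg at (181,181). The wrist view shows the lug at (318,214) ahead of the fingers and the meter behind at (212,205). I'll check the lug position with the wrist depth, then go down.

```bash
python3 - <<'E'
from h import *
s,R,yaw=where(); p=np.array(s["eef_pos"]); im,d=vision.capture("wrist"); cm=vision.camera_model("wrist")
v,u=np.mgrid[:420,:560]; Q=np.stack([(u-cm["cx"])/cm["fx"]*d,(v-cm["cy"])/cm["fy"]*d,d],-1)
T=Q@cm["hand_eye"][:3,:3].T+cm["hand_eye"][:3,3]; W=T@R.T+p
hsv=cv2.cvtColor(im,cv2.COLOR_RGB2HSV); m=((hsv[...,0]<8)|(hsv[...,0]>172))&(hsv[...,1]>150)&(d>0)&(W[...,2]>.095)&(W[...,2]<.11)&(u<420)
q=W[m]; U=np.array([tou(x) for x in q]); print(m.sum(),"lug top x",np.percentile(U[:,0],[2,98]).round(1),"y",np.percentile(U[:,1],[2,98]).round(1),"z",np.median(q[:,2]))
E
python3 -m jog '[[[0.1,-1.2,2.7,0,-1],[0,0,2.7,0,-1],[0,0,2.7,0,-1],[0,0,2.7,0,-1],[0,0,0,0,-1]]]'
python3 -c "from h import *; goto(-150,0.5,.087)"
```

```text
674 lug top x [-148.4 -137.1] y [-15.5  17.9] z 0.10162718642021917
time: 7.75
eef_pos: [0.4931, -0.1252, 0.0828]
tcp_rot: [-0.004, 0.052, 0.999, 0.002]
ft_force: [-1.4, 0.2, 0.2]
finger_gap: -0.0
t 7.75 unit [-185.     3.6] z 0.0828 F [-1.4  0.2  0.2] gap -0.0
to go in tool axes cm [-0.32  3.5  -0.41] turn about tool z to align y with unit x 0.003
```

```bash

python3 -m jog '[[[-0.1,0.5,-0.3,0,-1],[0,0.5,0,0,-1],[0,0.2,0,0,-1],[0,0,0,0,-1],[0,0,0,0,-1]]]'
python3 -c "from h import *; goto(-41,1,.087)"
```

```text
time: 8.25
eef_pos: [0.4988, -0.1157, 0.091]
tcp_rot: [0.001, 0.052, 0.999, -0.0]
ft_force: [-0.6, 0.2, -0.1]
finger_gap: -0.001
t 8.25 unit [-174.9   -1.1] z 0.091 F [-0.6  0.2 -0.1] gap -0.001
to go in tool axes cm [ 0.18 13.39  0.39] turn about tool z to align y with unit x 0.002
```

```bash

python3 -m jog '[[[0.2,0.4,0.2,0,-1],[0,0.4,0,0,-1],[0,0.4,0,0,-1],[0,0.4,0,0,-1],[0,0.4,0,0,-1]]]'
python3 -m jog '[[[0,0.5,0,0,-1],[0,0.5,0,0,-1],[0,0.5,0,0,-1],[0,0.5,0,0,-1],[0,0.5,0,0,-1]]]'
python3 -m jog '[[[0,0.5,0,0,-1],[0,0.5,0,0,-1],[0,0.5,0,0,-1],[0,0.5,0,0,-1]]]'
python3 - <<'E'
from h import *
goto(-41,1,.087)
p,d=vision.capture("wrist"); cv2.imwrite("pics/w6.png",p[:,:,::-1])
E
```

```text
time: 8.75
eef_pos: [0.4984, -0.0953, 0.088]
tcp_rot: [-0.0, 0.052, 0.999, -0.0]
ft_force: [-1.0, -1.6, -0.2]
finger_gap: -0.004
time: 9.25
eef_pos: [0.5011, -0.0702, 0.0881]
tcp_rot: [-0.0, 0.052, 0.999, -0.0]
ft_force: [-0.5, -0.7, -1.2]
finger_gap: -0.002
time: 9.65
eef_pos: [0.5032, -0.0504, 0.0881]
tcp_rot: [0.0, 0.052, 0.999, -0.0]
ft_force: [-0.9, -0.2, -0.1]
finger_gap: -0.002
t 9.65 unit [-109.5    1.5] z 0.0881 F [-0.9 -0.2 -0.1] gap -0.002
to go in tool axes cm [-0.06  6.85  0.11] turn about tool z to align y with unit x 0.001
```

View pics/w6.png

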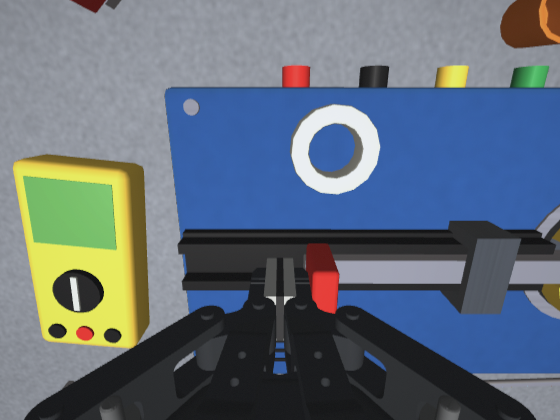

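The wrist view shows the fingers against the lug's rear at (308,270), with the bar flat and the nose passing the bridge. Continuing.

```bash

python3 -m jog '[[[0,0.5,0,0,-1],[0,0.5,0,0,-1],[0,0.5,0,0,-1],[0,0.5,0,0,-1],[0,0.5,0,0,-1]]]'
python3 -m jog '[[[0,0.5,0,0,-1],[0,0.5,0,0,-1],[0,0.5,0,0,-1],[0,0.5,0,0,-1],[0,0.5,0,0,-1]]]'
python3 - <<'E'
from h import *
goto(-41,1,.087)
p,d=vision.capture("wrist"); cv2.imwrite("pics/w7.png",p[:,:,::-1])
E
```

```text
time: 10.2
eef_pos: [0.5059, -0.0255, 0.0882]
tcp_rot: [0.0, 0.052, 0.999, -0.0]
ft_force: [0.5, -2.1, 0.1]
finger_gap: -0.001
time: 10.7
eef_pos: [0.5085, -0.0007, 0.0882]
tcp_rot: [0.0, 0.052, 0.999, -0.0]
ft_force: [-0.0, -2.3, 1.9]
finger_gap: -0.005
t 10.7 unit [-59.6   1.5] z 0.0882 F [-0.  -2.3  1.9] gap -0.005
to go in tool axes cm [-0.05  1.86  0.12] turn about tool z to align y with unit x 0.001
```

View pics/w7.png

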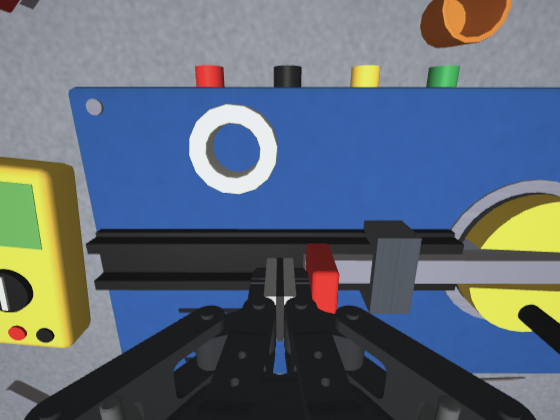

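The bar is through the slot, with its steel visible at (540,268). About 18 mm is left, so I'll go slowly until the force rises.

```bash

python3 -m jog '[[[0,0.4,0,0,-1],[0,0.4,0,0,-1],[0,0.4,0,0,-1],[0,0.3,0,0,-1],[0,0,0,0,-1]]]'
python3 -m jog '[[[0,0.1,0,0,-1],[0,0.1,0,0,-1],[0,0.1,0,0,-1],[0,0.1,0,0,-1],[0,0,0,0,-1]]]'
python3 -c "from h import *; goto(-41,1,.087)"
```

```text
time: 11.25
eef_pos: [0.5099, 0.0145, 0.088]
tcp_rot: [-0.0, 0.052, 0.999, 0.0]
ft_force: [0.2, -0.5, 1.1]
finger_gap: -0.002
time: 11.75
eef_pos: [0.5103, 0.0179, 0.088]
tcp_rot: [-0.0, 0.052, 0.999, -0.0]
ft_force: [-0.2, -1.6, 0.5]
finger_gap: -0.001
t 11.75 unit [-41.    1.7] z 0.088 F [-0.2 -1.6  0.5] gap -0.001
to go in tool axes cm [-0.07 -0.    0.1 ] turn about tool z to align y with unit x 0.001
```

Force is still low, so it isn't on the stop yet. I'll go on in 1 mm steps.

```bash

python3 -m jog '[[[0,0.1,0,0,-1],[0,0.1,0,0,-1],[0,0,0,0,-1]]]'
python3 -m jog '[[[0,0.1,0,0,-1],[0,0.1,0,0,-1],[0,0,0,0,-1]]]'
python3 - <<'E'
from h import *
goto(-41,1,.087)
for n in("scene","top","wrist"):
    p,d=vision.capture(n); b=p[:,:,::-1]
    if n=="scene": b=cv2.resize(b[170:330,240:440],None,fx=3.5,fy=3.5)
    cv2.imwrite(f"pics/{n}8.png",b)
E
```

```text
time: 12.05
eef_pos: [0.5106, 0.0181, 0.0882]
tcp_rot: [-0.0, 0.052, 0.999, -0.002]
ft_force: [-1.0, -8.9, 0.8]
finger_gap: -0.001
time: 12.35
eef_pos: [0.511, 0.0183, 0.0886]
tcp_rot: [0.0, 0.052, 0.999, -0.004]
ft_force: [-1.9, -15.9, 2.4]
finger_gap: -0.002
t 12.35 unit [-40.4   1. ] z 0.0886 F [ -1.9 -15.9   2.4] gap -0.002
to go in tool axes cm [-0.   -0.06  0.16] turn about tool z to align y with unit x 0.002
```

View pics/scene8.png

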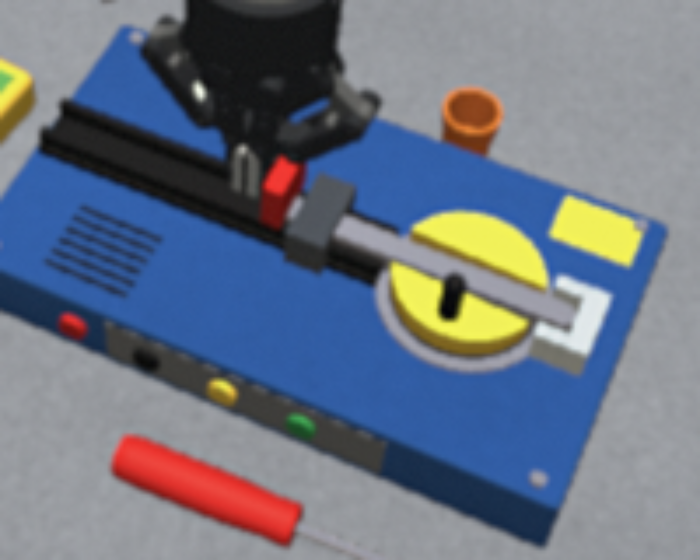

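View pics/wrist8.png

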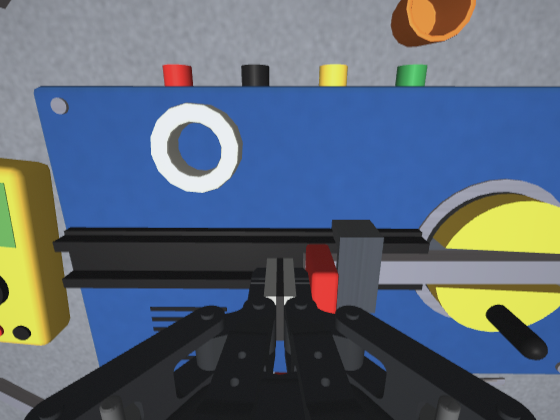

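The bar is home: force rose to 16 N without motion, the TCP puts the bar origin at about 57.6 mm, and in the scene crop the nose sits in the keeper at (575,315), hiding the green floor. I'll retreat and check.

```bash

python3 -m jog '[[[0,-0.5,0,0,-1],[0,-1,0,0,-1],[0,-1,0,0,-1],[0,0,-3,0,-1],[0,0,-4,0,-1]]]'
python3 -m jog '[[[0,-3,-3,0,-1],[0,-3,0,0,-1],[0,0,0,0,-1],[0,0,0,0,-1]]]'
python3 - <<'E'
from h import *
goto(-41,1,.087)
p,d=vision.capture("wrist"); cv2.imwrite("pics/w9.png",p[:,:,::-1])
p,d=vision.capture("scene"); b=p[:,:,::-1].copy(); cv2.imwrite("pics/s9.png",cv2.resize(b[140:340,170:440],None,fx=2.9,fy=2.9))
cm=vision.camera_model("scene"); W=cloud(cm,d); hsv=cv2.cvtColor(b,cv2.COLOR_BGR2HSV)
U=((W[...,:2]-C)@np.c_[UX,UY])*1000
m=((hsv[...,0]<8)|(hsv[...,0]>172))&(hsv[...,1]>150)&(W[...,2]>.096)&(W[...,2]<.11)&(np.abs(U[...,1])<40)&(np.abs(U[...,0])<170)
print("lug top x",np.percentile(U[m][:,0],[3,97]).round(1),"(home -27..-15) y",np.percentile(U[m][:,1],[3,97]).round(1),m.sum())
k=(W[...,2]>.09)&(W[...,2]<.108)&(hsv[...,2]<80)&(np.hypot(U[...,0]-85,U[...,1])<40)
q=U[k].mean(0)-[85,0]; print("peg",q,k.sum(),"disc angle",np.pi/2-np.arctan2(q[1],q[0]))
g=(np.abs(U[...,1])<5)&(U[...,0]>50)&(U[...,0]<138)&(d>0); print("bar top z in slot",np.percentile(W[g][:,2],[10,50,90]).round(4))
E
```

```text
time: 13.0
eef_pos: [0.506, -0.0032, 0.156]
tcp_rot: [-0.003, 0.053, 0.999, 0.001]
ft_force: [-0.2, -0.3, -0.2]
finger_gap: 0.001
time: 13.4
eef_pos: [0.5016, -0.0631, 0.1878]
tcp_rot: [-0.0, 0.053, 0.999, 0.0]
ft_force: [0.2, 0.3, 0.1]
finger_gap: -0.002
t 13.4 unit [-122.3    1.8] z 0.1878 F [0.2 0.3 0.1] gap -0.002
to go in tool axes cm [-0.08  8.12 10.08] turn about tool z to align y with unit x -0.0
lug top x [-24.5 -14. ] (home -27..-15) y [-19.2  13.4] 112
peg [  0.39405951 -30.7150759 ] 40 disc angle 3.1287638430031732
bar top z in slot [0.0697 0.0711 0.0728]
```

View pics/s9.png

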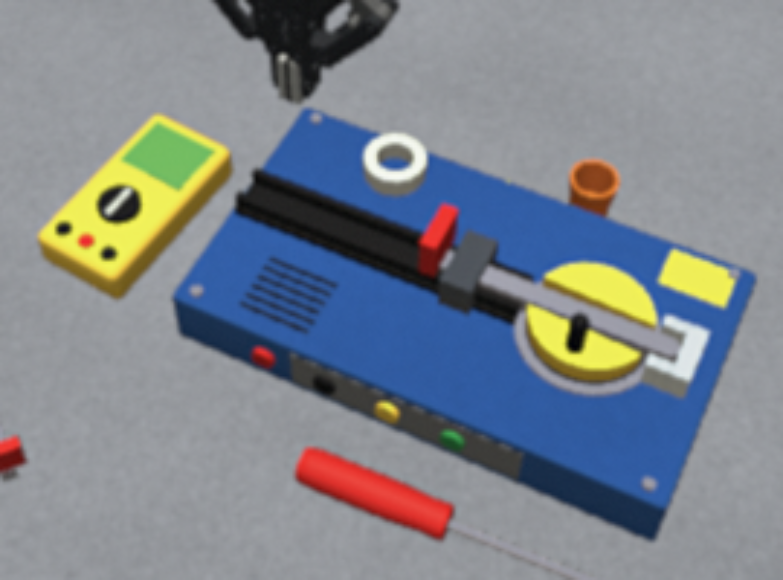

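The view after retreating shows the bar flat through the slot with its nose in the keeper at (680,345). The bystanders are in place and the fingers are clear at (290,85). Handing in.

```bash
python3 -c "from plant import job_done; print(job_done())"
```

```text
the job is handed in; nothing more can be done
None
```

The blue test unit is locked out: the disc slot is in line and the bar is through it, against its stop. I handed the job in at about 13.5 s, and no verdict was reported.

I pushed the peg round in two pushes with shut fingers, plus a small final correction. Then I pushed the bar by its red lug until the force rose to about 16 N with no further motion.

| Last check | Result |
|---|---|
| Disc angle | about 3.13 rad from the peg in the scene camera; an earlier wrist view put the slot about 0.04 rad off line. Both are within limits. |
| Bar position | origin at about 57.6 mm from the finger position, and 58–60 mm from the lug in the scene camera; home is 58 mm |
| Bar height | top at about 71 mm against a nominal 70 mm, so it lies flat |
| Bystanders | all looked unmoved in the final picture; I did not measure them |
| Robot | clear of everything, force about 0 N |

One reading disagreed: the scene camera put the peg 30.7 mm from the disc axis instead of 27 mm. I put this down mostly to that camera's calibration offset of a few mm. It hardly affects the angle.

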